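Roll down the cover strip of a linear scale

ROBOT

A 6-joint arm with a two-finger parallel gripper is mounted at the origin on a cart in front of the work surface, level with it; the furniture and walls round the work are solid. World frame = base frame: x ahead of the robot, y to its left, z up, the work surface at z = 0. Lengths are in m, angles in rad, forces in N, time in s.
With the tool pointing down it reaches from about 0.375 to 0.975 m from the base axis. Payload 3.8 kg.
Tool frame: the origin (TCP) lies on the centre line of the jaws, within the pads' length; the fingertips stand ctrl.tip_reach ahead of it and the grasp point (between the pads) is the TCP (ctrl.tip_reach is the distance from the TCP to the fingertips, in m); z points along the fingers, y is the line along which they close (so a half turn about z gives the same grasp; the last joint's range is limited). The gripper opens to 88 mm and grips with 3 to 60 N. Pads are 18 mm wide; open, the fingers measure 123 mm over their backs; the gripper's body (75 mm by 187 mm) begins 45 mm behind the grasp point.
Start: joints at [1.237, 0.264, 1.604, -0, 1.274, -0.037], TCP at [0.197, 0.645, 0.258] pointing down, gripper open.
Joint ranges: [-2.63, 2.63], [-0.94, 2.18], [0.31, 2.57], [-1.31, 4.45], [0, 2.66], [-2.55, 2.55]. Speed limits (rad/s): [2.57, 2.57, 3.14, 3.14, 3.14, 3.14].

INTERFACE

Orientations are given as a rotation vector (axis times angle).
In Python, from station import monitor, cams, ctrl gives the robot as it stands.
- The arm moves only by the tool drive_tool, never from a script. Its argument "targets" is a list of rows, each an object with "translation": the shift along the tool's x, y, z in mm, a list of three; "roll": the turn about the tool's z in degrees; "hand": the finger opening in mm, from 0 to 88.1. In form: [{"translation": [tx, ty, tz], "roll": roll, "hand": hand}, ...]. A call has 1 to 20 rows; each row shifts and turns the commanded pose from where the row before left it, along the tool's axes as they then stand; what a row does not reach is not made up. A row lasts 1/10 s, in which the tool goes at most 50 mm and 8.59 degrees, less where a joint would pass 70% of its speed; a pose out of reach is approached as far as the arm can. A call with a gripper value outside its range is refused whole. The fingers move at their own pace and stop on an object; "newtons" is the grip in N (left out, the last holds). Time passes only in rows, so rows that do not move let the fingers close. It gives the time, the measured TCP pose, the force, the opening and the grip force at its end, in the units of the state.
- monitor.get_obs(): the state, without advancing time (a new reading comes with each control period).
- cams.grab_frame(name): name is "scene" or "top" or "wrist"; returns the picture (420x560x3 uint8, blue, green, red); there is no depth.
- cams.get_calibration(name): a dict with "fx", "fy", "cx", "cy" (pixels), "world_from_camera" (4x4, takes a point from camera to world coordinates); the wrist camera has in their place "tool_from_camera" (4x4, takes a point from camera to tool coordinates, whose origin is the TCP and whose axes are the flange's). Camera axes: x right, y down, z forward; pixel columns grow to the right and rows downward; lengths in m; the calibration is good to about 2 mm. A picture is of the moment at which its call begins: read the wrist's pose just before it. get_calibration takes no time and is no camera call.
- ctrl.sign_off(): hands the job in; it is judged then, once.
The state is a dict: "time": time; "joint_pos": joint angles; "qvel": joint speeds; "tau": joint torques, N m; "ee_pos": TCP position; "tool_rot": TCP orientation; "ft_force": force on the tool from outside, world axes, zero at the start; "wrist_torque": the same for the moment, N m; "gripper_width": finger opening in m; "finger_force": force on a finger pad.
Only numpy, scipy, OpenCV 4.12 (cv2) and the standard library are available. Lean on these libraries where they do the work, as an engineer would, in place of code of your own. Each camera call takes 0.05 s, during which the arm holds its last target. There are 200 camera calls.

TASK

The segmented cover strip of the linear scale stands proud of its channel. Take the hand roller from its stand and roll it along the strip with firm, steady pressure (about 15 N, never over 30 N: there is glass underneath) until every section is fully home, using only the roller on the scale, then hang the roller back upright in its stand. Leave the other things alone.

Things in the scene. Friction and masses are not known exactly. Their poses are not given: they have to be found in the camera images.
- roller_grip (a point): Centre of the hand roller's handle: square wood, 22 x 22 mm, 70 mm tall (35 mm up and down from here). Below it a square metal flange 54 x 54 x 6 mm (underside 41 mm below this point), then a steel fork 31 x 18 mm with the wheel, whose lowest point is 85 mm below this point. z up along the handle, x along the axle, so it rolls along y. About 0.3 kg. Stands upright in the black stand.
- roller_wheel (a joint): Turn of the roller's rubber wheel on its axle (rad), free both ways. The wheel is 32 mm in diameter and 20 mm wide, centred under the handle. Pushed along the strip, the roller tips in a weak grip: hold the handle with about 100 N.
- stand_mouth (a point): Centre of the top face of the fixed black stand (72 x 74 mm, 52 mm tall), over its pocket, 40 mm in x by 42 mm in y, 47 mm deep. The roller hangs in it, flange flat on the top face, axle along the stand's x (either way round), wheel 3 mm off the pocket floor; roller_grip is then 41 mm above this point. Room each side: 4.5 mm at the fork in x, 5 mm at the wheel in y.
- scale_rail: The linear scale, fixed: a dark base plate 64 x 190 mm, 10 mm thick, with a light metal channel 44 x 176 mm on it and a steel cover strip in the channel. Origin under the plate's centre; y along the strip, z up. Jack screws set the channel up to 10 mm higher or lower and let it slope along its length by up to 0.08 rad either way; no given pose shows this: it must be felt.
- strip_mid (a point): On the scale: the middle of the channel's length, 58 mm over the worktop: the nominal height of the tops of its side walls, which really lie up to 10 mm above or below, and slope. y along the strip, level. The strip is 30 mm wide and 160 mm long: five steel sections in a row, centred at y = -64, -32, 0, 32 and 64 mm from here. The channel is rigid.
- section_1 (a joint): How far strip section 1, centred -64 mm along y from strip_mid, is pressed into the channel (m): 0.005 is fully home, flush with the side walls; it starts 2.5 to 5 mm proud. It sinks only under more than about 7 N, squarely, and stays where it is pushed (its raised edge adds that to the load as the wheel meets it); once home it is a hard stop.
- section_2 (a joint): How far strip section 2, centred -32 mm along y from strip_mid, is pressed into the channel (m): 0.005 is fully home, flush with the side walls; it starts 2.5 to 5 mm proud. It sinks only under more than about 7 N, squarely, and stays where it is pushed (its raised edge adds that to the load as the wheel meets it); once home it is a hard stop.
- section_3 (a joint): How far strip section 3, centred 0 mm along y from strip_mid, is pressed into the channel (m): 0.005 is fully home, flush with the side walls; it starts 2.5 to 5 mm proud. It sinks only under more than about 7 N, squarely, and stays where it is pushed (its raised edge adds that to the load as the wheel meets it); once home it is a hard stop.
- section_4 (a joint): How far strip section 4, centred 32 mm along y from strip_mid, is pressed into the channel (m): 0.005 is fully home, flush with the side walls; it starts 2.5 to 5 mm proud. It sinks only under more than about 7 N, squarely, and stays where it is pushed (its raised edge adds that to the load as the wheel meets it); once home it is a hard stop.
- section_5 (a joint): How far strip section 5, centred 64 mm along y from strip_mid, is pressed into the channel (m): 0.005 is fully home, flush with the side walls; it starts 2.5 to 5 mm proud. It sinks only under more than about 7 N, squarely, and stays where it is pushed (its raised edge adds that to the load as the wheel meets it); once home it is a hard stop.
- load_mid (a point): Middle of a white round connector load, 34 mm across, 32 mm tall, loose; not part of the job.
- adapter_mid (a point): Middle of a small threaded adapter lying down, 22 x 47 x 19 mm, loose; not part of the job.
- dropper_mid (a point): Middle of a brown dropper bottle, 33 mm across, 102 mm tall, loose; not part of the job.
Things that resemble listed ones, but are neither listed nor needed, are in the scene too. Leave any green, purple or yellow look-alike of the part that bears roller_grip alone.

How it is judged:
By the outcome, as a careful person would: the job done as asked, in the order asked, and still so for the second after the job is handed in, with the robot touching nothing.
It also fails if it takes over 67 s, if anything falls off the work surface, if the arm or the gripper's body presses on something with over 40 N, if the wrist force passes 120 N, or if a joint passes its speed limit or range.

## Working session

There is one attempt and no reset: what is moved stays moved. The work goes in short steps, Python scripts to look and compute and a tool call to move; the robot and the scene stay as the last step left them, time stands still between calls to the robot, and variables do not carry over. Pictures are saved under pics/ and viewed, at most 10 in all, crops included, and the job is handed in when it is done.

Besides the shell and the picture viewer there is one more tool, called after "Request:" as name([rows], argument=value, ...), one row to a line, values as JSON. drive_tool: Moves the arm, as the interface text tells. Its arguments: {"type":"object","properties":{"targets":{"type":"array","items":{"type":"object","properties":{"translation":{"type":"array","items":{"type":"number"}},"roll":{"type":"number"},"hand":{"type":"number"}}}},"newtons":{"type":"number"}},"required":["targets"]}

```bash
mkdir -p pics; python3 - <<'E'
from station import monitor,cams,ctrl
import cv2
print(monitor.get_obs(),ctrl.tip_reach)
for n in("scene","top"):
    cv2.imwrite(f"pics/{n}0.png",cams.grab_frame(n)); print(cams.get_calibration(n))
print(cams.get_calibration("wrist"))
E
```

```text
{'time': 0.0, 'joint_pos': array([ 1.23711432e+00,  2.64755362e-01,  1.60534304e+00,  1.65205964e-05,
        1.27370435e+00, -3.68734573e-02]), 'qvel': array([-0.0007688 , -0.00275602,  0.00147831,  0.00027108,  0.00060143,
       -0.00030086]), 'tau': array([ 5.24802635e-04, -5.02110422e+01, -3.56877601e+01,  7.29596615e-02,
        2.94510671e-02, -1.58136322e-04]), 'ee_pos': array([0.19718125, 0.64486956, 0.25640319]), 'tool_rot': array([-0.46446109, -3.10664018,  0.00340717]), 'ft_force': array([0.72801949, 0.37799794, 0.69674638]), 'wrist_torque': array([-0.00414206,  0.00629658, -0.00665571]), 'finger_force': 0.0, 'gripper_width': 0.08785408283530083} 0.019
{'fx': 529.3932356746228, 'fy': 529.3932356746228, 'cx': 278.7273078534014, 'cy': 208.8815581803196, 'world_from_camera': array([[-0.94785156,  0.27654623, -0.15842852,  0.67778061],
       [ 0.31865387,  0.8318025 , -0.45449347,  0.69534892],
       [ 0.00609279, -0.48127621, -0.87654783,  1.09758776],
       [ 0.        ,  0.        ,  0.        ,  1.        ]])}
{'fx': 407.60873581459975, 'fy': 407.60873581459975, 'cx': 286.2542434696238, 'cy': 207.54753827733043, 'world_from_camera': array([[ 0.0215284 , -0.98686793,  0.16008814,  0.33741825],
       [-0.99939778, -0.02560139, -0.02342306,  0.2016609 ],
       [ 0.02721394, -0.15948747, -0.98682478,  1.01276957],
       [ 0.        ,  0.        ,  0.        ,  1.        ]])}
{'fx': 307.75599053459314, 'fy': 307.75599053459314, 'cx': 277.3659458340477, 'cy': 202.49527397365165, 'tool_from_camera': array([[ 5.19815808e-04, -9.58960534e-01, -2.83539106e-01,
         7.26495621e-02],
       [ 9.99999739e-01,  6.40754583e-04, -3.33790585e-04,
        -1.03874800e-03],
       [ 5.01770978e-04, -2.83538858e-01,  9.58960617e-01,
        -1.26827172e-01],
       [ 0.00000000e+00,  0.00000000e+00,  0.00000000e+00,
         1.00000000e+00]])}
```

View pics/scene0.png

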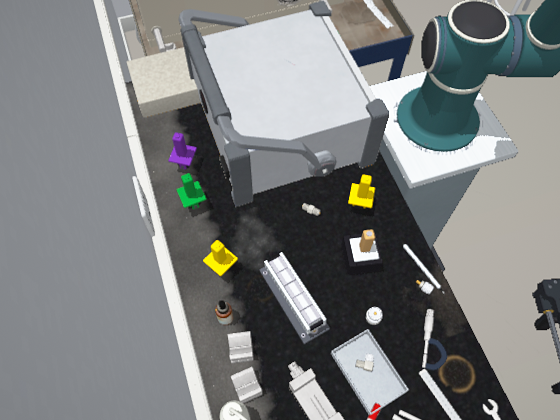

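View pics/top0.png

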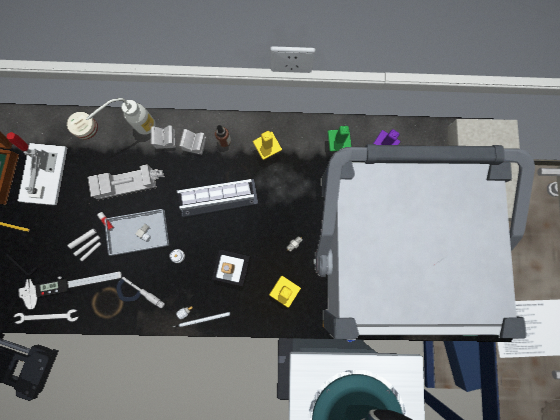

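Roller candidates in the top view are wood in the black stand (228,268), yellow (285,290), yellow (267,145), green (340,138) and purple (387,138). Only the first has a wooden handle and a black stand. I'll confirm it in an enlarged crop, along with the rail ends.

```bash
python3 - <<'E'
import cv2,numpy as np
t=cv2.imread("pics/top0.png");s=cv2.imread("pics/scene0.png")
R=lambda im,x,y,w,h:cv2.resize(im[y:y+h,x:x+w],(400,300),interpolation=cv2.INTER_CUBIC)
a=np.hstack([R(t,200,240,60,45),R(t,168,162,100,75)])
b=np.hstack([R(s,335,220,80,60),R(s,230,245,132,99)])
cv2.imwrite("pics/crop1.png",np.vstack([a,b]))
E
```

```text
(no output)
```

View pics/crop1.png

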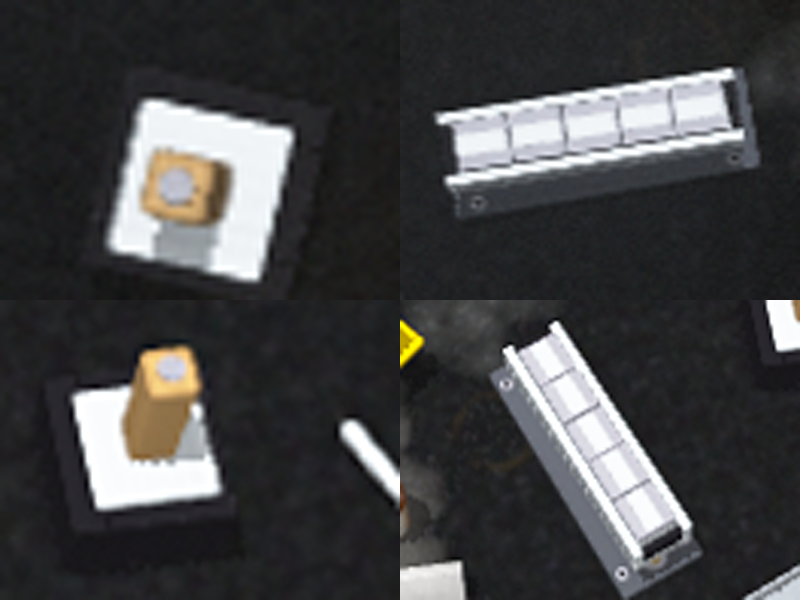

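The crop confirms it: wooden handle, bright flange, black stand, with the handle top at crop (175,185) and (172,369). The rail channel corners are also readable.

```bash
cat > h.py <<'E'
import numpy as np
from station import monitor,cams,ctrl
from scipy.spatial.transform import Rotation as Rn
def ray(n,px):
    c=cams.get_calibration(n)
    if n=="wrist":
        o=monitor.get_obs();T=np.eye(4);T[:3,:3]=Rn.from_rotvec(o["tool_rot"]).as_matrix();T[:3,3]=o["ee_pos"]
        M=T@c["tool_from_camera"]
    else: M=c["world_from_camera"]
    d=M[:3,:3]@[(px[0]-c["cx"])/c["fx"],(px[1]-c["cy"])/c["fy"],1]
    return M[:3,3],d
def at(n,px,z):
    o,d=ray(n,px); return o+d*(z-o[2])/d[2]
def tri(p1,p2):
    a,u=ray("top",p1);b,v=ray("scene",p2)
    st=np.linalg.lstsq(np.c_[u,-v],b-a,rcond=None)[0]
    return (a+u*st[0]+b+v*st[1])/2, np.linalg.norm(a+u*st[0]-b-v*st[1])
E
python3 - <<'E'
from h import *
np.set_printoptions(precision=4,suppress=True)
T=lambda p,k,x,y:(p[0]/k+x-.5+.5/k,p[1]/k+y-.5+.5/k)
fl=np.array([at("top",T(p,6.667,200,240),.058) for p in [(143,98),(293,128),(262,282),(107,250)]])
print("flange top",fl.mean(0)); 
for i in range(4):
    e=fl[(i+1)%4]-fl[i];print(np.linalg.norm(e),np.degrees(np.arctan2(e[1],e[0])))
fs=np.array([at("scene",T(p,5,335,220),.058) for p in [(73,92),(97,209),(222,192)]]);print("scene flange",fs,(fs[0]+fs[2])/2)
print("handle",tri(T((175,185),6.667,200,240),T((172,69),5,335,220)),at("top",T((175,185),6.667,200,240),.128))
A=[(37,120),(335,72),(48,182),(342,135)]
B=[(290,255),(240,230),(157,25),(107,50)]
B=[(290,230),(157,25),(240,255),(107,50)]
for a in A: print("rail top",at("top",T(a,4,168,162),.058))
for b in B: print("rail scene",at("scene",T(b,3.03,230,245),.058))
E
```

```text
flange top [0.3477 0.3064 0.058 ]
0.05325999503845234 -99.93442806232095
0.053620958761594194 170.72287871956965
0.05460658537435867 79.73227771783036
0.05330478721625174 -10.719679694071587
scene flange [[0.3674 0.2732 0.058 ]
 [0.3786 0.3276 0.058 ]
 [0.3249 0.3372 0.058 ]] [0.3461 0.3052 0.058 ]
handle (array([0.3478, 0.3067, 0.133 ]), np.float64(0.0003645028114597852)) [0.348  0.3072 0.128 ]
rail top [0.5238 0.4392 0.058 ]
rail top [0.5579 0.264  0.058 ]
rail top [0.4868 0.4304 0.058 ]
rail top [0.5196 0.2585 0.058 ]
rail scene [0.4825 0.4285 0.058 ]
rail scene [0.5186 0.2602 0.058 ]
rail scene [0.5198 0.4338 0.058 ]
rail scene [0.558  0.2672 0.058 ]
```

The two views agree: the handle is at about (0.3475, 0.3065) and the stand axes are at about 79.7° and -10.3°. The channel centre is about (0.521, 0.348), with the strip along about 101.5°. I'm approaching with the jaws along 79.7°.

Request:
drive_tool([
  {"translation": [-30.4, -35, 0], "roll": 0, "hand": 88},
  {"translation": [-30.4, -35, 0], "roll": 0, "hand": 88},
  {"translation": [-30.4, -35, 0], "roll": 0, "hand": 88},
  {"translation": [-30.4, -35, 0], "roll": 0, "hand": 88},
  {"translation": [-30.4, -35, 0], "roll": 0, "hand": 88},
  {"translation": [-30.4, -35, 0], "roll": 0, "hand": 88},
  {"translation": [-30.4, -35, 0], "roll": 0, "hand": 88},
  {"translation": [-30.4, -35, 0], "roll": 0, "hand": 88},
  {"translation": [0, 0, 0], "roll": -6.7, "hand": 88},
  {"translation": [0, 0, 0], "roll": 0, "hand": 88},
  {"translation": [0, 0, 0], "roll": 0, "hand": 88},
])

```text
time: 1.2
ee_pos: [0.348, 0.3066, 0.2575]
tool_rot: [-0.286, -3.128, -0.0]
ft_force: [-0.9, 0.2, 0.0]
gripper_width: 0.0876
finger_force: 0.0
```

```bash
cat >> h.py <<'E'
np.set_printoptions(precision=4,suppress=True)
def go(x,y,z=None,yaw=None):
    "mm in tool axes and roll deg to reach tool y at yaw"
    o=monitor.get_obs();R=Rn.from_rotvec(o["tool_rot"]).as_matrix()
    d=np.array([x,y,o["ee_pos"][2] if z is None else z])-o["ee_pos"]
    cy=np.degrees(np.arctan2(R[1,1],R[0,1]))
    print("t",o["time"],"ee",o["ee_pos"],"yaw",cy,"tilt",np.degrees(R[:2,2]),"d",R.T@d*1000,"roll",None if yaw is None else cy-yaw,"F",o["ft_force"],"w",o["gripper_width"],"ff",o["finger_force"])
E
python3 - <<'E'
from h import *
import cv2
go(.3475,.3065,.133,79.7)
im=cams.grab_frame("wrist");cv2.imwrite("pics/w1.png",im)
E
```

```text
t 1.2 ee [0.348  0.3066 0.2575] yaw 79.53423761379358 tilt [-0.0214  0.0068] d [  0.3722  -0.2312 124.514 ] roll -0.16576238620642414 F [-0.8822  0.2282  0.0114] w 0.08762983333049151 ff 0.0
```

View pics/w1.png

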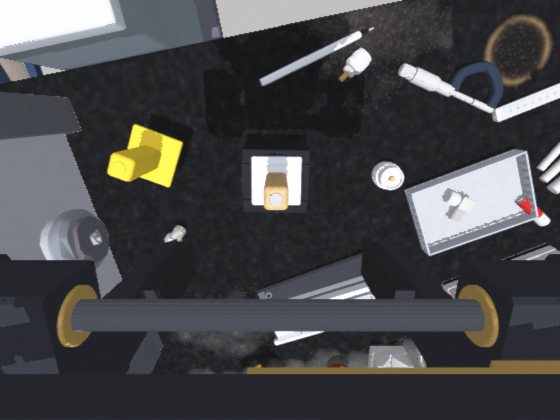

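The handle is centred between the jaws at column ~276. Next I descend, grip and lift.

Request:
drive_tool([
  {"translation": [0, 0, 42], "roll": 0, "hand": 88},
  {"translation": [0, 0, 42], "roll": 0, "hand": 88},
  {"translation": [0, 0, 42], "roll": 0, "hand": 88},
  {"translation": [0, 0, 31], "roll": 0, "hand": 88},
  {"translation": [0, 0, 10], "roll": 0, "hand": 50},
  {"translation": [0, 0, 0], "roll": 0, "hand": 30},
  {"translation": [0, 0, 0], "roll": 0, "hand": 15},
  {"translation": [0, 0, 0], "roll": 0, "hand": 15},
  {"translation": [0, 0, 0], "roll": 0, "hand": 15},
  {"translation": [0, 0, 0], "roll": 0, "hand": 15},
  {"translation": [0, 0, 0], "roll": 0, "hand": 15},
], newtons=60)

```text
time: 2.35
ee_pos: [0.3485, 0.3069, 0.0915]
tool_rot: [0.282, 3.128, 0.002]
ft_force: [0.1, -0.3, -0.2]
gripper_width: 0.0339
finger_force: 0.0
```

Request:
drive_tool([
  {"translation": [0, 0, 0], "roll": 0, "hand": 0},
  {"translation": [0, 0, 0], "roll": 0, "hand": 0},
  {"translation": [0, 0, 0], "roll": 0, "hand": 0},
  {"translation": [0, 0, 0], "roll": 0, "hand": 0},
  {"translation": [0, 0, 0], "roll": 0, "hand": 0},
])

```text
time: 2.85
ee_pos: [0.3481, 0.3063, 0.0909]
tool_rot: [-0.282, -3.129, 0.001]
ft_force: [-1.7, -3.2, 6.1]
gripper_width: 0.0219
finger_force: 60.0
```

Request:
drive_tool([
  {"translation": [0, 0, -15], "roll": 0, "hand": 0},
  {"translation": [0, 0, -35], "roll": 0, "hand": 0},
  {"translation": [0, 0, -40], "roll": 0, "hand": 0},
  {"translation": [0, 0, -40], "roll": 0, "hand": 0},
  {"translation": [0, 0, -40], "roll": 0, "hand": 0},
  {"translation": [0, 0, -40], "roll": 0, "hand": 0},
  {"translation": [0, 0, 0], "roll": 0, "hand": 0},
  {"translation": [0, 0, 0], "roll": 0, "hand": 0},
])

```text
time: 3.65
ee_pos: [0.3481, 0.3069, 0.3004]
tool_rot: [0.282, 3.128, 0.002]
ft_force: [0.1, 0.0, -3.0]
gripper_width: 0.0214
finger_force: 60.0
```

```bash
python3 - <<'E'
from h import *
import cv2
go(.521,.348,.2,79.7)
s=cams.grab_frame("scene");t=cams.grab_frame("top")
c=cams.get_calibration("scene");M=np.linalg.inv(c["world_from_camera"]);e=monitor.get_obs()["ee_pos"]
p=M@[e[0],e[1],e[2]-.06,1];u,v=int(c["cx"]+c["fx"]*p[0]/p[2]),int(c["cy"]+c["fy"]*p[1]/p[2]);print(u,v)
a=s[v-50:v+50,u-50:u+50]
b=t[225:305,190:270]
cv2.imwrite("pics/l1.png",np.hstack([cv2.resize(a,(400,400),interpolation=2),cv2.resize(b,(400,400),interpolation=2)]))
E
```

```text
t 3.65 ee [0.3481 0.3069 0.3004] yaw 79.69483357939791 tilt [0.0282 0.0534] d [-162.7122   71.3056  100.4966] roll -0.00516642060209449 F [ 0.1169  0.0172 -2.9858] w 0.02144918346097812 ff 59.999345541000366
377 207
```

View pics/l1.png

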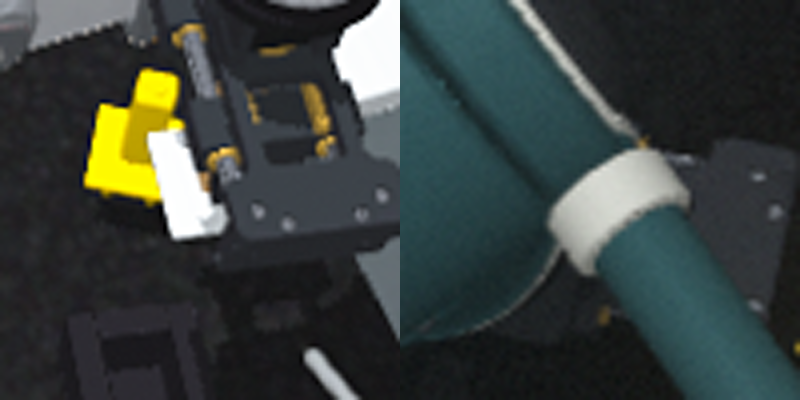

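The roller is held with its flange visible, but the gripper body hides the fork. I'll turn about 68° so the scene camera sees under the flange and I can find the axle direction.

Request:
drive_tool([
  {"translation": [0, 0, 0], "roll": -8.5, "hand": 0},
  {"translation": [0, 0, 0], "roll": -8.5, "hand": 0},
  {"translation": [0, 0, 0], "roll": -8.5, "hand": 0},
  {"translation": [0, 0, 0], "roll": -8.5, "hand": 0},
  {"translation": [0, 0, 0], "roll": -8.5, "hand": 0},
  {"translation": [0, 0, 0], "roll": -8.5, "hand": 0},
  {"translation": [0, 0, 0], "roll": -8.5, "hand": 0},
  {"translation": [0, 0, 0], "roll": -8.5, "hand": 0},
  {"translation": [0, 0, 0], "roll": 0, "hand": 0},
])

```text
time: 4.65
ee_pos: [0.347, 0.3058, 0.2976]
tool_rot: [1.514, -2.747, 0.001]
ft_force: [-0.0, 0.2, -2.5]
gripper_width: 0.0215
finger_force: 60.0
```

```bash
python3 - <<'E'
from h import *
import cv2
go(.521,.348,.2,79.7)
s=cams.grab_frame("scene")
c=cams.get_calibration("scene");M=np.linalg.inv(c["world_from_camera"]);e=monitor.get_obs()["ee_pos"]
p=M@[e[0],e[1],e[2]-.06,1];u,v=int(c["cx"]+c["fx"]*p[0]/p[2]),int(c["cy"]+c["fy"]*p[1]/p[2]);print(u,v)
cv2.imwrite("pics/l2.png",np.hstack([cv2.resize(s[v-40:v+40,u-40:u+40],(400,400),interpolation=2),cv2.resize(s[210:290,320:400],(400,400),interpolation=2)]))
E
```

```text
t 4.65 ee [0.347  0.3058 0.2976] yaw 147.71457358569015 tilt [-0.2387 -0.1787] d [-129.1154 -124.7477   96.7642] roll 68.01457358569014 F [-0.0368  0.2352 -2.5216] w 0.021469801483774194 ff 59.997914135456085
377 207
```

View pics/l2.png

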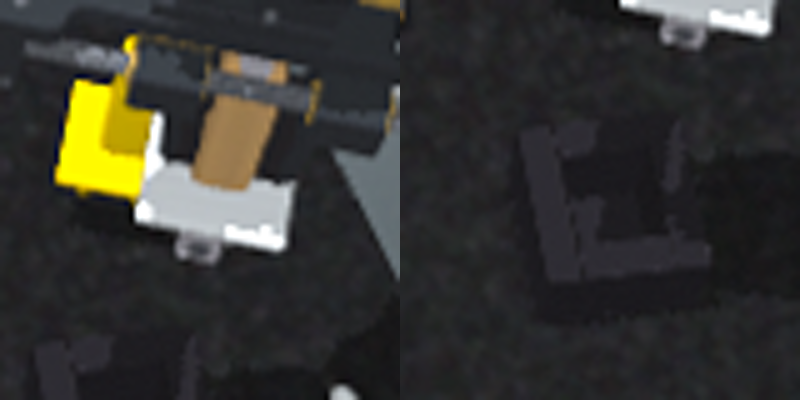

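The visible fork part is about 15 mm wide with a pin in its middle, against the 54 mm flange. That is the 18 mm fork side seen along the axle, so the axle lies along tool x and rolling is along tool y. Next I triangulate the channel corners for a rough height.

```bash
python3 - <<'E'
from h import *
T=lambda p,k,x,y:(p[0]/k+x-.5+.5/k,p[1]/k+y-.5+.5/k)
A=[(37,120),(335,72),(48,182),(342,135)]
B=[(240,255),(107,50),(290,230),(157,25)]
B=[(240,255),(107,50),(290,230),(157,25)]
B=[B[i] for i in range(4)]
P=[]
for a,b in zip(A,B):
    p,e=tri(T(a,4,168,162),T(b,3.03,230,245));P.append(p);print(p,e)
P=np.array(P);c=P.mean(0);d=(P[0]+P[2]-P[1]-P[3])/2
yaw=np.degrees(np.arctan2(d[1],d[0]));print("mid",c,"len",np.linalg.norm(d),"yaw",yaw,"slope",d[2]/np.hypot(*d[:2]))
u=d[:2]/np.hypot(*d[:2]);np.savetxt("rail.txt",np.r_[c,u])
for s in(.064,-.064): print("end",c[:2]+u*s); go(*(c[:2]+u*s),.2,yaw)
E
```

```text
[0.5216 0.4365 0.0691] 0.00024275792718043043
[0.5582 0.2648 0.0534] 0.0017773383069919762
[0.4848 0.4295 0.0646] 0.0024481203495792816
[0.5191 0.2591 0.0567] 0.0018166157880220898
mid [0.5209 0.3475 0.0609] len 0.1750973011120738 yaw 101.71434659692532 slope 0.06722358579460905
end [0.5079 0.4101]
t 4.7 ee [0.3471 0.3059 0.298 ] yaw 147.51032638804764 tilt [-0.2118 -0.1538] d [-174.6881  -79.8101   97.1731] roll 45.79597979112232 F [ 0.2881  0.4842 -2.7371] w 0.021630615744243093 ff 59.9988554790616
end [0.5339 0.2848]
t 4.7 ee [0.3471 0.3059 0.298 ] yaw 147.51032638804764 tilt [-0.2118 -0.1538] d [ -82.93   -169.0536   97.4135] roll 45.79597979112232 F [ 0.2881  0.4842 -2.7371] w 0.021630615744243093 ff 59.9988554790616
```

The channel is well resolved: 175 mm long, yaw 101.7°, slope about +0.067 toward the near end, mid height about 61 mm. I'm moving above the high end section.

Request:
drive_tool([
  {"translation": [-43.7, -20, 0], "roll": 0, "hand": 0},
  {"translation": [-43.7, -20, 0], "roll": 0, "hand": 0},
  {"translation": [-43.7, -20, 0], "roll": 0, "hand": 0},
  {"translation": [-43.6, -19.8, 0], "roll": 0, "hand": 0},
  {"translation": [0, 0, 20], "roll": 7.6, "hand": 0},
  {"translation": [0, 0, 20], "roll": 7.6, "hand": 0},
  {"translation": [0, 0, 20], "roll": 7.6, "hand": 0},
  {"translation": [0, 0, 20], "roll": 7.6, "hand": 0},
  {"translation": [0, 0, 20], "roll": 7.6, "hand": 0},
  {"translation": [0, 0, 20], "roll": 7.6, "hand": 0},
  {"translation": [0, 0, 13], "roll": 0, "hand": 0},
  {"translation": [0, 0, 0], "roll": 0, "hand": 0},
  {"translation": [0, 0, 0], "roll": 0, "hand": 0},
])

```text
time: 6.0
ee_pos: [0.5088, 0.4116, 0.1673]
tool_rot: [0.333, -3.123, 0.001]
ft_force: [-0.4, -0.0, -2.3]
gripper_width: 0.0213
finger_force: 60.0
```

```bash
cat >> h.py <<'E'
def rs(s=.064):
    r=np.loadtxt("rail.txt");u=r[3:];o=monitor.get_obs()["ee_pos"]
    e=o[:2]-r[:2];print("along",(e@u)*1e3,"lat(+right of u)",(e[0]*u[1]-e[1]*u[0])*1e3)
    go(*(r[:2]+u*s),.155,np.degrees(np.arctan2(u[1],u[0])))
E
python3 - <<'E'
from h import *
import cv2
rs()
s=cams.grab_frame("scene")
cv2.imwrite("pics/r1.png",cv2.resize(s[210:345,230:410],(800,600),interpolation=2))
E
```

```text
along 65.22242595938121 lat(+right of u) 1.1409610166756672
t 6.0 ee [0.5088 0.4116 0.1673] yaw 102.15885886266176 tilt [-0.0449 -0.0328] d [ 1.1395 -1.2087 12.2941] roll 0.4445122657364351 F [-0.3902 -0.0168 -2.2866] w 0.021300087492995626 ff 59.999338164925575
```

View pics/r1.png

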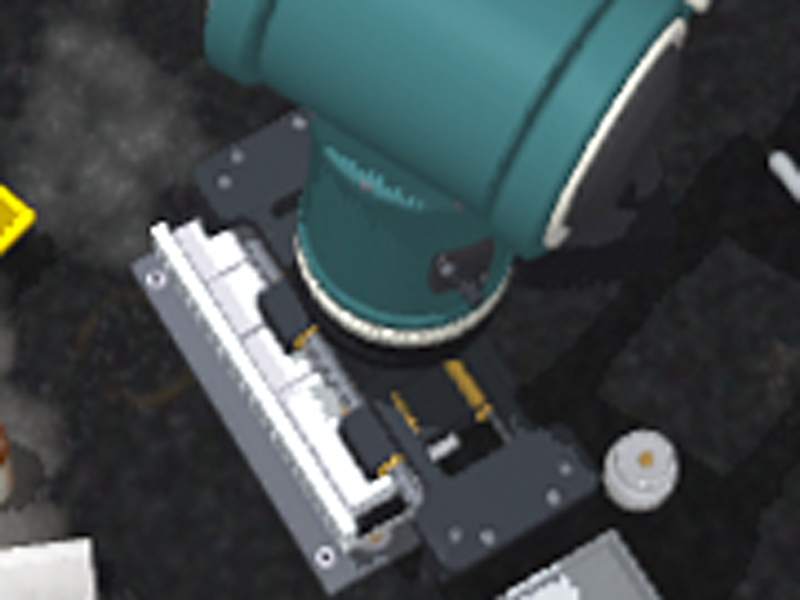

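The gripper is above the near end of the strip as intended, and the loose connector load is well clear. Now I feel downward.

Request:
drive_tool([
  {"translation": [1, -1, 4], "roll": 0.4, "hand": 0},
  {"translation": [0, 0, 4], "roll": 0, "hand": 0},
  {"translation": [0, 0, 2], "roll": 0, "hand": 0},
  {"translation": [0, 0, 0], "roll": 0, "hand": 0},
  {"translation": [0, 0, 0], "roll": 0, "hand": 0},
])

```text
time: 6.55
ee_pos: [0.5081, 0.4104, 0.1577]
tool_rot: [-0.32, 3.125, 0.0]
ft_force: [-0.0, 0.3, -3.3]
gripper_width: 0.0216
finger_force: 60.0
```

Request:
drive_tool([
  {"translation": [0, 0, 1], "roll": 0, "hand": 0},
  {"translation": [0, 0, 1], "roll": 0, "hand": 0},
  {"translation": [0, 0, 0], "roll": 0, "hand": 0},
  {"translation": [0, 0, 0], "roll": 0, "hand": 0},
])

```text
time: 6.95
ee_pos: [0.5081, 0.4104, 0.1557]
tool_rot: [0.32, -3.125, 0.0]
ft_force: [0.1, -0.1, -3.5]
gripper_width: 0.0218
finger_force: 60.0
```

Request:
drive_tool([
  {"translation": [0, 0, 1], "roll": 0, "hand": 0},
  {"translation": [0, 0, 1], "roll": 0, "hand": 0},
  {"translation": [0, 0, 0], "roll": 0, "hand": 0},
  {"translation": [0, 0, 0], "roll": 0, "hand": 0},
])

```text
time: 7.35
ee_pos: [0.5081, 0.4104, 0.1536]
tool_rot: [0.32, -3.125, 0.0]
ft_force: [0.7, -0.6, -2.1]
gripper_width: 0.0216
finger_force: 60.0
```

Request:
drive_tool([
  {"translation": [0, 0, 1], "roll": 0, "hand": 0},
  {"translation": [0, 0, 0], "roll": 0, "hand": 0},
  {"translation": [0, 0, 0], "roll": 0, "hand": 0},
])

```text
time: 7.65
ee_pos: [0.5081, 0.4104, 0.1527]
tool_rot: [0.32, -3.125, 0.0]
ft_force: [-0.6, -0.8, -3.0]
gripper_width: 0.0217
finger_force: 60.0
```

Request:
drive_tool([
  {"translation": [0, 0, 1], "roll": 0, "hand": 0},
  {"translation": [0, 0, 0], "roll": 0, "hand": 0},
  {"translation": [0, 0, 0], "roll": 0, "hand": 0},
])

```text
time: 7.95
ee_pos: [0.5081, 0.4104, 0.1517]
tool_rot: [0.32, -3.125, 0.0]
ft_force: [0.6, 1.1, -4.0]
gripper_width: 0.0216
finger_force: 60.0
```

Request:
drive_tool([
  {"translation": [0, 0, 1], "roll": 0, "hand": 0},
  {"translation": [0, 0, 0], "roll": 0, "hand": 0},
  {"translation": [0, 0, 0], "roll": 0, "hand": 0},
])

```text
time: 8.25
ee_pos: [0.5083, 0.4105, 0.1509]
tool_rot: [-0.32, 3.125, 0.0]
ft_force: [0.0, 0.6, -1.9]
gripper_width: 0.0215
finger_force: 60.0
```

Request:
drive_tool([
  {"translation": [0, 0, 1], "roll": 0, "hand": 0},
  {"translation": [0, 0, 0], "roll": 0, "hand": 0},
  {"translation": [0, 0, 0], "roll": 0, "hand": 0},
])

```text
time: 8.55
ee_pos: [0.5084, 0.4106, 0.1505]
tool_rot: [-0.32, 3.124, 0.001]
ft_force: [-1.3, -1.4, 2.9]
gripper_width: 0.022
finger_force: 60.0
```

Request:
drive_tool([
  {"translation": [0, 0, 1], "roll": 0, "hand": 0},
  {"translation": [0, 0, 0], "roll": 0, "hand": 0},
  {"translation": [0, 0, 0], "roll": 0, "hand": 0},
])

```text
time: 8.85
ee_pos: [0.5083, 0.4107, 0.1491]
tool_rot: [-0.32, 3.125, 0.001]
ft_force: [-1.1, -0.1, 3.6]
gripper_width: 0.0216
finger_force: 60.0
```

Request:
drive_tool([
  {"translation": [0, 0, 1], "roll": 0, "hand": 0},
  {"translation": [0, 0, 0], "roll": 0, "hand": 0},
  {"translation": [0, 0, 0], "roll": 0, "hand": 0},
])

```text
time: 9.15
ee_pos: [0.5083, 0.4105, 0.1477]
tool_rot: [-0.32, 3.125, 0.0]
ft_force: [-0.1, -0.8, 4.0]
gripper_width: 0.022
finger_force: 60.0
```

Request:
drive_tool([
  {"translation": [0, 0, 0.7], "roll": 0, "hand": 0},
  {"translation": [0, 0, 0], "roll": 0, "hand": 0},
  {"translation": [0, 0, 0], "roll": 0, "hand": 0},
])

```text
time: 9.45
ee_pos: [0.5084, 0.4105, 0.1474]
tool_rot: [-0.32, 3.125, 0.0]
ft_force: [-0.5, 0.2, 6.0]
gripper_width: 0.0218
finger_force: 60.0
```

Request:
drive_tool([
  {"translation": [0, 0, 0.7], "roll": 0, "hand": 0},
  {"translation": [0, 0, 0], "roll": 0, "hand": 0},
  {"translation": [0, 0, 0], "roll": 0, "hand": 0},
])

```text
time: 9.75
ee_pos: [0.5085, 0.4106, 0.1472]
tool_rot: [-0.32, 3.124, 0.001]
ft_force: [-0.6, -1.1, 6.5]
gripper_width: 0.0216
finger_force: 60.0
```

Request:
drive_tool([
  {"translation": [0, 0, 0.7], "roll": 0, "hand": 0},
  {"translation": [0, 0, 0], "roll": 0, "hand": 0},
  {"translation": [0, 0, 0], "roll": 0, "hand": 0},
])

```text
time: 10.05
ee_pos: [0.5085, 0.4107, 0.1471]
tool_rot: [-0.32, 3.124, 0.001]
ft_force: [-2.6, -1.0, 9.4]
gripper_width: 0.0214
finger_force: 60.0
```

The section is hard-stopped at TCP z of 0.1471, with contact stiffness about 5 N/mm. Now I roll down-slope toward the far end.

Request:
drive_tool([
  {"translation": [0, 0, 0.8], "roll": 0, "hand": 0},
  {"translation": [0, -2, 0.13], "roll": 0, "hand": 0},
  {"translation": [0, -2, 0.13], "roll": 0, "hand": 0},
  {"translation": [0, -2, 0.13], "roll": 0, "hand": 0},
  {"translation": [0, -2, 0.13], "roll": 0, "hand": 0},
  {"translation": [0, -2, 0.13], "roll": 0, "hand": 0},
  {"translation": [0, 0, 0], "roll": 0, "hand": 0},
])

```text
time: 10.75
ee_pos: [0.5105, 0.4015, 0.1465]
tool_rot: [-0.319, 3.124, 0.003]
ft_force: [-2.7, -0.2, 13.5]
gripper_width: 0.0217
finger_force: 60.0
```

Request:
drive_tool([
  {"translation": [0, -2, 0.13], "roll": 0, "hand": 0},
  {"translation": [0, -2, 0.13], "roll": 0, "hand": 0},
  {"translation": [0, -2, 0.13], "roll": 0, "hand": 0},
  {"translation": [0, -2, 0.13], "roll": 0, "hand": 0},
])

```text
time: 11.15
ee_pos: [0.512, 0.3947, 0.1462]
tool_rot: [-0.32, 3.123, 0.006]
ft_force: [-4.0, 1.4, 12.9]
gripper_width: 0.0216
finger_force: 60.0
```

Request:
drive_tool([
  {"translation": [0, -2, 0.13], "roll": 0, "hand": 0},
  {"translation": [0, -2, 0.13], "roll": 0, "hand": 0},
  {"translation": [0, -2, 0.13], "roll": 0, "hand": 0},
])

```text
time: 11.45
ee_pos: [0.5135, 0.3877, 0.1457]
tool_rot: [-0.32, 3.123, 0.003]
ft_force: [-2.0, -0.8, 12.6]
gripper_width: 0.0213
finger_force: 60.0
```

Request:
drive_tool([
  {"translation": [0, -2, 0.13], "roll": 0, "hand": 0},
  {"translation": [0, -2, 0.13], "roll": 0, "hand": 0},
  {"translation": [0, -2, 0.13], "roll": 0, "hand": 0},
  {"translation": [0, -2, 0.13], "roll": 0, "hand": 0},
  {"translation": [0, -2, 0.13], "roll": 0, "hand": 0},
  {"translation": [0, -2, 0.13], "roll": 0, "hand": 0},
])

```text
time: 12.05
ee_pos: [0.516, 0.3759, 0.145]
tool_rot: [-0.32, 3.124, 0.003]
ft_force: [-3.9, -0.9, 13.6]
gripper_width: 0.0217
finger_force: 60.0
```

Request:
drive_tool([
  {"translation": [0, -2, 0.13], "roll": 0, "hand": 0},
  {"translation": [0, -2, 0.13], "roll": 0, "hand": 0},
  {"translation": [0, -2, 0.13], "roll": 0, "hand": 0},
  {"translation": [0, -2, 0.13], "roll": 0, "hand": 0},
  {"translation": [0, -2, 0.13], "roll": 0, "hand": 0},
])

```text
time: 12.55
ee_pos: [0.5178, 0.3671, 0.1445]
tool_rot: [-0.319, 3.124, 0.006]
ft_force: [-5.2, 2.2, 13.5]
gripper_width: 0.0217
finger_force: 60.0
```

Request:
drive_tool([
  {"translation": [0, -2, 0.13], "roll": 0, "hand": 0},
  {"translation": [0, -2, 0.13], "roll": 0, "hand": 0},
  {"translation": [0, -2, 0.13], "roll": 0, "hand": 0},
  {"translation": [0, -2, 0.13], "roll": 0, "hand": 0},
])

```text
time: 12.95
ee_pos: [0.5197, 0.3584, 0.1438]
tool_rot: [-0.32, 3.123, 0.003]
ft_force: [-3.4, -0.9, 14.2]
gripper_width: 0.0217
finger_force: 60.0
```

Request:
drive_tool([
  {"translation": [0, -2, 0.12], "roll": 0, "hand": 0},
  {"translation": [0, -2, 0.12], "roll": 0, "hand": 0},
  {"translation": [0, -2, 0.12], "roll": 0, "hand": 0},
  {"translation": [0, -2, 0.12], "roll": 0, "hand": 0},
  {"translation": [0, -2, 0.12], "roll": 0, "hand": 0},
  {"translation": [0, -2, 0.12], "roll": 0, "hand": 0},
])

```text
time: 13.55
ee_pos: [0.5222, 0.3464, 0.1431]
tool_rot: [-0.32, 3.123, 0.002]
ft_force: [-2.9, -1.2, 14.2]
gripper_width: 0.0218
finger_force: 60.0
```

Request:
drive_tool([
  {"translation": [0, -2, 0.12], "roll": 0, "hand": 0},
  {"translation": [0, -2, 0.12], "roll": 0, "hand": 0},
  {"translation": [0, -2, 0.12], "roll": 0, "hand": 0},
  {"translation": [0, -2, 0.12], "roll": 0, "hand": 0},
  {"translation": [0, -2, 0.12], "roll": 0, "hand": 0},
  {"translation": [0, -2, 0.12], "roll": 0, "hand": 0},
])

```text
time: 14.15
ee_pos: [0.5243, 0.3365, 0.1425]
tool_rot: [-0.318, 3.123, 0.008]
ft_force: [-4.5, 5.2, 12.7]
gripper_width: 0.022
finger_force: 60.0
```

```bash
python3 -c "
from h import *
rs(-.064)"
```

```text
along -11.411345869713571 lat(+right of u) 1.0823827263372574
t 14.15 ee [0.5243 0.3365 0.1425] yaw 101.64160719008453 tilt [0.0806 0.3027] d [  0.9845 -52.5284 -12.722 ] roll -0.07273940684079605 F [-4.4695  5.1748 12.7144] w 0.02202897705863635 ff 60.00474686734378
```

Request:
drive_tool([
  {"translation": [0.2, -2, 0.12], "roll": 0, "hand": 0},
  {"translation": [0.2, -2, 0.12], "roll": 0, "hand": 0},
  {"translation": [0.2, -2, 0.12], "roll": 0, "hand": 0},
  {"translation": [0.2, -2, 0.12], "roll": 0, "hand": 0},
  {"translation": [0, -2, 0.12], "roll": 0, "hand": 0},
])

```text
time: 14.65
ee_pos: [0.5266, 0.3249, 0.1417]
tool_rot: [-0.32, 3.122, 0.003]
ft_force: [-1.1, -0.4, 10.4]
gripper_width: 0.0216
finger_force: 60.0
```

Request:
drive_tool([
  {"translation": [0, -2, 0.12], "roll": 0, "hand": 0},
  {"translation": [0, -2, 0.12], "roll": 0, "hand": 0},
  {"translation": [0, -2, 0.12], "roll": 0, "hand": 0},
  {"translation": [0, -2, 0.12], "roll": 0, "hand": 0},
  {"translation": [0, -2, 0.12], "roll": 0, "hand": 0},
])

```text
time: 15.15
ee_pos: [0.5286, 0.3149, 0.1409]
tool_rot: [-0.32, 3.122, 0.002]
ft_force: [-0.3, -1.3, 12.2]
gripper_width: 0.0213
finger_force: 60.0
```

Request:
drive_tool([
  {"translation": [0, -2, 0.12], "roll": 0, "hand": 0},
  {"translation": [0, -2, 0.12], "roll": 0, "hand": 0},
  {"translation": [0, -2, 0.12], "roll": 0, "hand": 0},
  {"translation": [0, -2, 0.12], "roll": 0, "hand": 0},
])

```text
time: 15.55
ee_pos: [0.5302, 0.3074, 0.1405]
tool_rot: [-0.319, 3.122, 0.003]
ft_force: [-2.0, 2.0, 11.5]
gripper_width: 0.0217
finger_force: 60.0
```

Request:
drive_tool([
  {"translation": [0, -2, 0.12], "roll": 0, "hand": 0},
  {"translation": [0, -2, 0.12], "roll": 0, "hand": 0},
  {"translation": [0, -2, 0.12], "roll": 0, "hand": 0},
  {"translation": [0, -2, 0.12], "roll": 0, "hand": 0},
])

```text
time: 15.95
ee_pos: [0.5317, 0.3002, 0.14]
tool_rot: [-0.32, 3.122, 0.005]
ft_force: [-2.6, 1.4, 10.7]
gripper_width: 0.0218
finger_force: 60.0
```

Request:
drive_tool([
  {"translation": [0, -2, 0.25], "roll": 0, "hand": 0},
  {"translation": [0, -2, 0.25], "roll": 0, "hand": 0},
  {"translation": [0, -2, 0.25], "roll": 0, "hand": 0},
  {"translation": [0, -2, 0.2], "roll": 0, "hand": 0},
  {"translation": [0, -2, 0.13], "roll": 0, "hand": 0},
])

```text
time: 16.45
ee_pos: [0.534, 0.2894, 0.139]
tool_rot: [-0.32, 3.122, 0.002]
ft_force: [-1.1, -0.5, 11.5]
gripper_width: 0.0215
finger_force: 60.0
```

Request:
drive_tool([
  {"translation": [0, -2, 0.13], "roll": 0, "hand": 0},
  {"translation": [0, -2, 0.13], "roll": 0, "hand": 0},
  {"translation": [0, -2, 0.13], "roll": 0, "hand": 0},
  {"translation": [0, -2, 0.13], "roll": 0, "hand": 0},
  {"translation": [0, 0, 0], "roll": 0, "hand": 0},
])

```text
time: 16.95
ee_pos: [0.5357, 0.2813, 0.1384]
tool_rot: [-0.32, 3.122, 0.001]
ft_force: [-1.5, -0.7, 11.9]
gripper_width: 0.0219
finger_force: 60.0
```

```bash
python3 -c "
from h import *
rs(.072)"
```

```text
along -67.7925754448128 lat(+right of u) 1.014829525318851
t 16.95 ee [0.5357 0.2813 0.1384] yaw 101.68948164734427 tilt [0.2017 0.0663] d [  1.0145 139.7991 -16.5763] roll -0.024864949581058227 F [-1.4521 -0.7353 11.9072] w 0.02186051292221946 ff 60.00006230548024
```

All the steps follow one line (slope about 0.066) to within 0.3–0.4 mm. I'll roll back once at slightly firmer pressure to be sure.

Request:
drive_tool([
  {"translation": [0, 0, 0.8], "roll": 0, "hand": 0},
  {"translation": [0, 3, -0.2], "roll": 0, "hand": 0},
  {"translation": [0, 3, -0.2], "roll": 0, "hand": 0},
  {"translation": [0, 3, -0.2], "roll": 0, "hand": 0},
  {"translation": [0, 3, -0.2], "roll": 0, "hand": 0},
  {"translation": [0, 3, -0.2], "roll": 0, "hand": 0},
  {"translation": [0, 3, -0.2], "roll": 0, "hand": 0},
  {"translation": [0, 3, -0.2], "roll": 0, "hand": 0},
  {"translation": [0, 3, -0.2], "roll": 0, "hand": 0},
])

```text
time: 17.85
ee_pos: [0.5309, 0.3049, 0.14]
tool_rot: [-0.32, 3.121, 0.001]
ft_force: [-2.0, -3.8, 15.9]
gripper_width: 0.0215
finger_force: 60.0
```

Request:
drive_tool([
  {"translation": [0, 3, -0.2], "roll": 0, "hand": 0},
  {"translation": [0, 3, -0.2], "roll": 0, "hand": 0},
  {"translation": [0, 3, -0.2], "roll": 0, "hand": 0},
  {"translation": [0, 3, -0.2], "roll": 0, "hand": 0},
])

```text
time: 18.25
ee_pos: [0.5285, 0.3167, 0.1409]
tool_rot: [-0.32, 3.121, 0.001]
ft_force: [-3.2, -2.1, 15.6]
gripper_width: 0.0218
finger_force: 60.0
```

Request:
drive_tool([
  {"translation": [0, 3, -0.2], "roll": 0, "hand": 0},
  {"translation": [0, 3, -0.2], "roll": 0, "hand": 0},
  {"translation": [0, 3, -0.2], "roll": 0, "hand": 0},
  {"translation": [0, 3, -0.2], "roll": 0, "hand": 0},
  {"translation": [0, 3, -0.2], "roll": 0, "hand": 0},
  {"translation": [0, 3, -0.2], "roll": 0, "hand": 0},
])

```text
time: 18.85
ee_pos: [0.5248, 0.3344, 0.1422]
tool_rot: [-0.32, 3.121, 0.001]
ft_force: [-2.5, -2.0, 16.3]
gripper_width: 0.0213
finger_force: 60.0
```

Request:
drive_tool([
  {"translation": [0, 3, -0.2], "roll": 0, "hand": 0},
  {"translation": [0, 3, -0.2], "roll": 0, "hand": 0},
  {"translation": [0, 3, -0.2], "roll": 0, "hand": 0},
  {"translation": [0, 3, -0.2], "roll": 0, "hand": 0},
  {"translation": [0, 3, -0.2], "roll": 0, "hand": 0},
  {"translation": [0, 3, -0.2], "roll": 0, "hand": 0},
])

```text
time: 19.45
ee_pos: [0.5211, 0.3521, 0.1434]
tool_rot: [-0.32, 3.121, 0.002]
ft_force: [-2.5, -2.2, 15.2]
gripper_width: 0.0214
finger_force: 60.0
```

Request:
drive_tool([
  {"translation": [0, 3, -0.2], "roll": 0, "hand": 0},
  {"translation": [0, 3, -0.2], "roll": 0, "hand": 0},
  {"translation": [0, 3, -0.2], "roll": 0, "hand": 0},
  {"translation": [0, 3, -0.2], "roll": 0, "hand": 0},
  {"translation": [0, 3, -0.2], "roll": 0, "hand": 0},
  {"translation": [0, 3, -0.2], "roll": 0, "hand": 0},
])

```text
time: 20.05
ee_pos: [0.5175, 0.3698, 0.1446]
tool_rot: [-0.32, 3.121, 0.002]
ft_force: [-3.3, -2.8, 15.2]
gripper_width: 0.0214
finger_force: 60.0
```

Request:
drive_tool([
  {"translation": [0, 3, -0.2], "roll": 0, "hand": 0},
  {"translation": [0, 3, -0.2], "roll": 0, "hand": 0},
  {"translation": [0, 3, -0.2], "roll": 0, "hand": 0},
  {"translation": [0, 3, -0.2], "roll": 0, "hand": 0},
  {"translation": [0, 3, -0.2], "roll": 0, "hand": 0},
  {"translation": [0, 3, -0.2], "roll": 0, "hand": 0},
])

```text
time: 20.65
ee_pos: [0.5138, 0.3875, 0.1456]
tool_rot: [-0.32, 3.121, 0.002]
ft_force: [-1.0, -2.1, 13.8]
gripper_width: 0.0213
finger_force: 60.0
```

Request:
drive_tool([
  {"translation": [0, 3, -0.2], "roll": 0, "hand": 0},
  {"translation": [0, 3, -0.2], "roll": 0, "hand": 0},
  {"translation": [0, 3, -0.2], "roll": 0, "hand": 0},
  {"translation": [0, 3, -0.2], "roll": 0, "hand": 0},
  {"translation": [0, 3, -0.2], "roll": 0, "hand": 0},
  {"translation": [0, 3, -0.2], "roll": 0, "hand": 0},
])

```text
time: 21.25
ee_pos: [0.5101, 0.4052, 0.1466]
tool_rot: [-0.32, 3.121, 0.002]
ft_force: [-2.0, -2.1, 12.7]
gripper_width: 0.0215
finger_force: 60.0
```

The return pass is smooth with no steps, so every section is home. Lifting off and turning back to the stand's yaw.

Request:
drive_tool([
  {"translation": [0, 0, -10], "roll": 0, "hand": 0},
  {"translation": [0, 0, -30], "roll": 0, "hand": 0},
  {"translation": [0, 0, -40], "roll": 0, "hand": 0},
  {"translation": [0, 0, -40], "roll": 0, "hand": 0},
  {"translation": [0, 0, -10], "roll": 7.4, "hand": 0},
  {"translation": [0, 0, 0], "roll": 7.4, "hand": 0},
  {"translation": [0, 0, 0], "roll": 7.2, "hand": 0},
  {"translation": [0, 0, 0], "roll": 0, "hand": 0},
  {"translation": [0, 0, 0], "roll": 0, "hand": 0},
])

```text
time: 22.15
ee_pos: [0.508, 0.4038, 0.272]
tool_rot: [-0.277, -3.127, 0.003]
ft_force: [0.6, 0.0, -2.5]
gripper_width: 0.0217
finger_force: 60.0
```

```bash
python3 -c "
from h import *
go(.3481,.3066,.20,79.7)"
```

```text
t 22.15 ee [0.508  0.4038 0.272 ] yaw 79.86196518354612 tilt [-0.126  -0.0982] d [ 140.1288 -123.71     72.5441] roll 0.16196518354611555 F [ 0.6495  0.0261 -2.5182] w 0.02171007681409123 ff 59.999384209513664
```

Request:
drive_tool([
  {"translation": [35, -31, 0], "roll": 0.1, "hand": 0},
  {"translation": [35, -31, 0], "roll": 0, "hand": 0},
  {"translation": [35, -31, 0], "roll": 0, "hand": 0},
  {"translation": [35, -30.7, 0], "roll": 0, "hand": 0},
  {"translation": [0, 0, 30], "roll": 0, "hand": 0},
  {"translation": [0, 0, 30], "roll": 0, "hand": 0},
  {"translation": [0, 0, 0], "roll": 0, "hand": 0},
  {"translation": [0, 0, 0], "roll": 0, "hand": 0},
  {"translation": [0, 0, 0], "roll": 0, "hand": 0},
])

```text
time: 23.05
ee_pos: [0.3495, 0.3087, 0.2151]
tool_rot: [0.284, 3.127, 0.002]
ft_force: [1.0, 0.3, -2.4]
gripper_width: 0.0216
finger_force: 60.0
```

```bash
python3 - <<'E'
from h import *
import cv2
go(.3481,.3066,.0909,79.7)
s=cams.grab_frame("scene")
cv2.imwrite("pics/s2.png",np.hstack([cv2.resize(s[245:344,255:331],(380,495),interpolation=2),cv2.resize(s[185:284,330:406],(380,495),interpolation=2)]))
E
```

```text
t 23.05 ee [0.3495 0.3087 0.2151] yaw 79.63361805003423 tilt [0.0862 0.0685] d [  1.1949  -2.4608 124.2065] roll -0.0663819499657734 F [ 0.9809  0.3412 -2.355 ] w 0.021618706391982455 ff 59.999371860176325
```

View pics/s2.png

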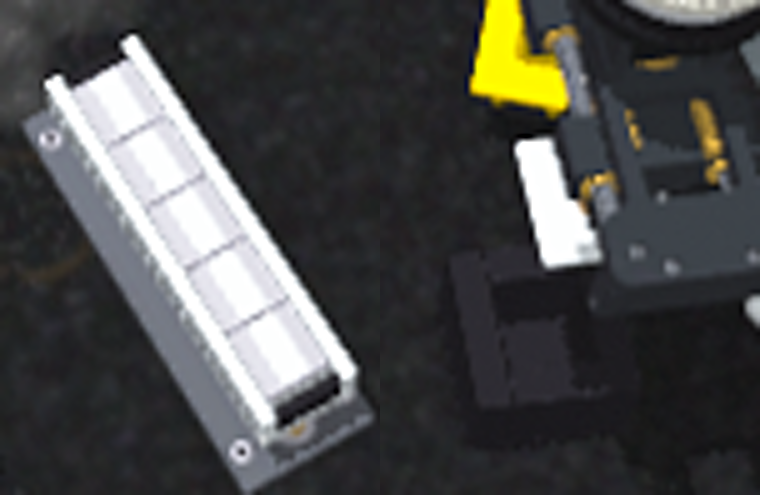

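The strip sections now look even and flush between the walls, and the flange hangs level over the stand. I correct the offset and lower.

Request:
drive_tool([
  {"translation": [1.2, -2.4, 20], "roll": 0, "hand": 0},
  {"translation": [0, 0, 20], "roll": 0, "hand": 0},
  {"translation": [0, 0, 20], "roll": 0, "hand": 0},
  {"translation": [0, 0, 0], "roll": 0, "hand": 0},
  {"translation": [0, 0, 0], "roll": 0, "hand": 0},
  {"translation": [0, 0, 0], "roll": 0, "hand": 0},
])

```text
time: 23.7
ee_pos: [0.3482, 0.3067, 0.1555]
tool_rot: [0.285, 3.127, 0.003]
ft_force: [0.0, -0.3, -2.2]
gripper_width: 0.0217
finger_force: 60.0
```

```bash
python3 -c "
from h import *
go(.3481,.3066,.0909,79.7)"
```

```text
t 23.7 ee [0.3482 0.3067 0.1555] yaw 79.59877511868 tilt [0.1328 0.1038] d [ 0.1731 -0.2874 64.5923] roll -0.1012248813200074 F [ 0.0051 -0.3019 -2.2021] w 0.02169278106945037 ff 59.9992984905839
```

Request:
drive_tool([
  {"translation": [0, 0, 8], "roll": 0, "hand": 0},
  {"translation": [0, 0, 8], "roll": 0, "hand": 0},
  {"translation": [0, 0, 8], "roll": 0, "hand": 0},
  {"translation": [0, 0, 6], "roll": 0, "hand": 0},
  {"translation": [0, 0, 0], "roll": 0, "hand": 0},
])

```text
time: 24.2
ee_pos: [0.346, 0.305, 0.1222]
tool_rot: [-0.285, -3.127, 0.003]
ft_force: [-0.5, 0.0, -3.5]
gripper_width: 0.0218
finger_force: 60.0
```

Request:
drive_tool([
  {"translation": [0, 0, 7], "roll": 0, "hand": 0},
  {"translation": [0, 0, 7], "roll": 0, "hand": 0},
  {"translation": [0, 0, 7], "roll": 0, "hand": 0},
  {"translation": [0, 0, 7], "roll": 0, "hand": 0},
  {"translation": [0, 0, 3], "roll": 0, "hand": 0},
  {"translation": [0, 0, 0], "roll": 0, "hand": 0},
  {"translation": [0, 0, 0], "roll": 0, "hand": 0},
])

```text
time: 24.9
ee_pos: [0.347, 0.3058, 0.0927]
tool_rot: [0.285, 3.129, 0.0]
ft_force: [0.3, 0.1, -2.9]
gripper_width: 0.0214
finger_force: 60.0
```

Request:
drive_tool([
  {"translation": [0, 0, 1], "roll": 0, "hand": 0},
  {"translation": [0, 0, 0], "roll": 0, "hand": 0},
  {"translation": [0, 0, 0], "roll": 0, "hand": 0},
])

```text
time: 25.2
ee_pos: [0.3471, 0.3059, 0.0919]
tool_rot: [0.285, 3.128, 0.001]
ft_force: [-0.9, -1.2, -2.7]
gripper_width: 0.0216
finger_force: 60.0
```

Request:
drive_tool([
  {"translation": [0, 0, 1], "roll": 0, "hand": 0},
  {"translation": [0, 0, 0], "roll": 0, "hand": 0},
  {"translation": [0, 0, 0], "roll": 0, "hand": 0},
])

```text
time: 25.5
ee_pos: [0.3472, 0.306, 0.091]
tool_rot: [0.285, 3.128, 0.001]
ft_force: [0.8, 0.4, -1.7]
gripper_width: 0.0216
finger_force: 60.0
```

Request:
drive_tool([
  {"translation": [0, 0, 0.7], "roll": 0, "hand": 0},
  {"translation": [0, 0, 0], "roll": 0, "hand": 0},
  {"translation": [0, 0, 0], "roll": 0, "hand": 0},
])

```text
time: 25.8
ee_pos: [0.3472, 0.306, 0.0909]
tool_rot: [0.285, 3.128, 0.0]
ft_force: [-2.4, -1.5, 5.9]
gripper_width: 0.0217
finger_force: 60.0
```

Request:
drive_tool([
  {"translation": [0, 0, 0.5], "roll": 0, "hand": 0},
  {"translation": [0, 0, 0], "roll": 0, "hand": 0},
  {"translation": [0, 0, 0], "roll": 0, "hand": 0},
])

```text
time: 26.1
ee_pos: [0.3472, 0.306, 0.0909]
tool_rot: [0.285, 3.128, 0.0]
ft_force: [-3.5, -2.7, 9.8]
gripper_width: 0.0217
finger_force: 60.0
```

Seated: z is 0.0909, the same as at pickup. I back off the preload, release gently and lift clear.

Request:
drive_tool([
  {"translation": [0, 0, -1], "roll": 0, "hand": 0},
  {"translation": [0, 0, 0], "roll": 0, "hand": 26},
  {"translation": [0, 0, 0], "roll": 0, "hand": 40},
  {"translation": [0, 0, 0], "roll": 0, "hand": 60},
  {"translation": [0, 0, 0], "roll": 0, "hand": 80},
  {"translation": [0, 0, 0], "roll": 0, "hand": 80},
  {"translation": [0, 0, 0], "roll": 0, "hand": 80},
  {"translation": [0, 0, 0], "roll": 0, "hand": 80},
  {"translation": [0, 0, 0], "roll": 0, "hand": 80},
  {"translation": [0, 0, 0], "roll": 0, "hand": 80},
])

```text
time: 27.1
ee_pos: [0.347, 0.3058, 0.0905]
tool_rot: [0.285, 3.129, -0.0]
ft_force: [0.1, 0.2, -0.2]
gripper_width: 0.0799
finger_force: 0.0
```

Request:
drive_tool([
  {"translation": [0, 0, -15], "roll": 0, "hand": 80},
  {"translation": [0, 0, -30], "roll": 0, "hand": 80},
  {"translation": [0, 0, -40], "roll": 0, "hand": 80},
  {"translation": [0, 0, -40], "roll": 0, "hand": 80},
  {"translation": [0, 0, -40], "roll": 0, "hand": 80},
  {"translation": [40, 0, 0], "roll": 0, "hand": 80},
  {"translation": [0, 0, 0], "roll": 0, "hand": 80},
  {"translation": [0, 0, 0], "roll": 0, "hand": 80},
])

```text
time: 27.9
ee_pos: [0.3072, 0.313, 0.2555]
tool_rot: [0.282, 3.128, 0.0]
ft_force: [-0.0, -0.3, -0.1]
gripper_width: 0.0798
finger_force: 0.0
```

```bash
python3 - <<'E'
from h import *
import cv2
s=cams.grab_frame("scene");w=cams.grab_frame("wrist")
cv2.imwrite("pics/f1.png",np.hstack([cv2.resize(s[190:320,255:405],(420,364),interpolation=2),cv2.resize(w,(378,364))]))
E
```

```text
(no output)
```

View pics/f1.png

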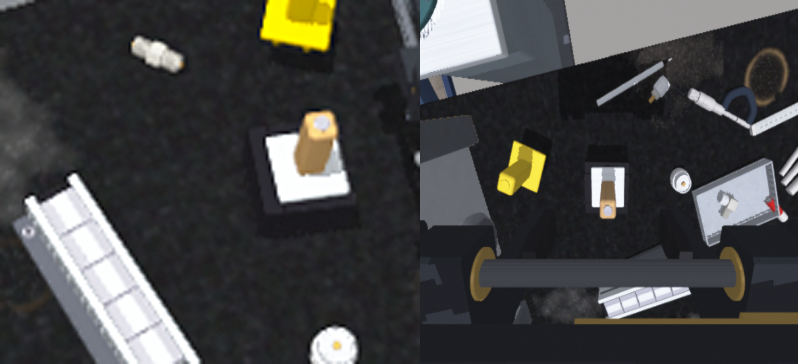

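The roller hangs upright with its flange flat on the stand (left crop, about (310,165)). The strip is even, and the other items are undisturbed. Handing in.

```bash
python3 -c "
from station import ctrl
print(ctrl.sign_off())"
```

```text
the job is handed in; nothing more can be done
None
```

The strip was rolled down and back at about 15–19 N, all five sections look and feel fully home, the roller hangs upright in its stand, and the job was handed in at about 28 s.

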